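Roll-test two brayers and pull the one that rocks

TASK

One of the two brayers (hand ink rollers) hanging in the wooden rack has a bent spindle; they look alike, so find it by rolling: on the glass slab, roller down and handle upright, through at least one full turn under light, steady hand pressure, feeling for the one that rocks. When you have rolled the rocking one like this, hang it in the red-topped repairs stand; the true one must end up hanging in either slot of the wooden rack. Never bear down hard enough to mark the soft rollers, and leave the other things on the counter alone.

Things in the scene. Friction and masses are not known exactly. Their poses are not given: they have to be found in the camera images.
- brayer_a: brayer with dark wooden handle, brass collar, steel fork, black roller 34 mm thick, 60 mm long; about 0.2 kg. Looks like the other; its name does not tell if it is the true one. Origin mid-roller on the axle line; z up the handle, axle along y: it rolls along its x. Fork 84 mm wide over its cap nuts (along y), 12 mm deep, top at z = 34 mm. Round handle 21 to 25 mm thick, z = 76 to 161 mm; grasp from above at z = 115 to 125 mm
- brayer_b: brayer with dark wooden handle, brass collar, steel fork, black roller 34 mm thick, 60 mm long; about 0.2 kg. Looks like the other; its name does not tell if it is the true one. Origin mid-roller on the axle line; z up the handle, axle along y: it rolls along its x. Fork 84 mm wide over its cap nuts (along y), 12 mm deep, top at z = 34 mm. Round handle 21 to 25 mm thick, z = 76 to 161 mm; grasp from above at z = 115 to 125 mm
- brayer_a_roller (a joint): turn of brayer_a's roller on its spindle, rad; starts within 0.3 of 0, stays where it is left. A full turn, 6.28, is about 107 mm of rolling; either way round will do. The true roller runs level; the bent one runs 2 mm off centre, so it lifts and drops 4 mm in all over a turn
- brayer_a_collar (a point): centre of the collar's flat underside on brayer_a, on the handle's axis 70 mm above the axle, z up the handle. Collar 28 mm wide, 6 mm thick; below it a neck 9 mm thick runs 36 mm down to the fork
- brayer_b_roller (a joint): turn of brayer_b's roller on its spindle, rad; starts within 0.3 of 0, stays where it is left. A full turn, 6.28, is about 107 mm of rolling; either way round will do. The true roller runs level; the bent one runs 2 mm off centre, so it lifts and drops 4 mm in all over a turn
- brayer_b_collar (a point): centre of the collar's flat underside on brayer_b, on the handle's axis 70 mm above the axle, z up the handle. Collar 28 mm wide, 6 mm thick; below it a neck 9 mm thick runs 36 mm down to the fork
- rack: wooden rack, 260 mm wide, fixed. Origin under the middle of its base (84 mm deep, 8 mm thick), x to its back, y along its board. Board: top at z = 105 mm, 12 mm thick, front edge x = -34, back edge x = 36 mm, on end cheeks 10 mm thick. Slots at y = -60 and +60 mm, 16 mm wide, open to the front (-x), ending at x = 8 mm. A lip 5 mm high, 7 mm deep along the board's front edge
- repairs: red-topped repairs stand, 140 mm wide, fixed. Origin under the middle of its base (84 mm deep, 8 mm thick), x to its back, y along its board. Board: top at z = 105 mm, 12 mm thick, front edge x = -34, back edge x = 36 mm, on end cheeks 10 mm thick. One slot at y = 0, 16 mm wide, open to the front (-x), ending at x = 8 mm. A lip 5 mm high, 7 mm deep along the board's front edge
- rack_slot0 (a point): seat of the rack's slot at y = -60 mm: where the middle of a hung collar's underside lies, on the board's top, 6 mm in front of the stand's origin; x to the stand's back, z up. Hung: neck in slot, collar flat on the board behind the lip (7 mm nearer the front to 9 mm nearer the back), axle along the board. In and out by the front, lifted 6 to 20 mm
- rack_slot1 (a point): seat of the rack's slot at y = +60 mm: where the middle of a hung collar's underside lies, on the board's top, 6 mm in front of the stand's origin; x to the stand's back, z up. Hung: neck in slot, collar flat on the board behind the lip (7 mm nearer the front to 9 mm nearer the back), axle along the board. In and out by the front, lifted 6 to 20 mm
- repairs_slot (a point): seat of the repairs stand's slot: where the middle of a hung collar's underside lies, on the board's top, 6 mm in front of the stand's origin; x to the stand's back, z up. Hung: neck in slot, collar flat on the board behind the lip (7 mm nearer the front to 9 mm nearer the back), axle along the board. In and out by the front, lifted 6 to 20 mm
- slab: inking slab, glass over white backing with a green edge, 160 mm along x, 250 mm along y, fixed; origin under its middle, level top at z = 15 mm. Roller on glass is stiff: at a fixed hand height 1 mm changes the pressure by some 7 to 15 N, and over 20 N marks a roller
- red_jar: red-lidded acrylic jar, 62 mm wide, 72 mm tall; bystander, origin at the centre of its underside
- teal_jar: teal-lidded acrylic jar, 62 mm wide, 72 mm tall; bystander, origin at the centre of its underside
- tape_roll: roll of masking tape lying flat, 99 mm wide, 24 mm high; bystander, origin at the centre of its underside
- crimson_tube: crimson paint tube, 115x38x30 mm; bystander, origin at the centre of its underside
- blue_tube: blue paint tube, 109x36x28 mm; bystander, origin at the centre of its underside
- ink_bottle: square ink bottle, 46 mm wide, 57 mm tall; bystander, origin at the centre of its underside
- orange_marker: orange marker pen, 134 mm long, 17 mm thick; bystander, origin at the centre of its underside
- clip: black bulldog clip, 50x34x14 mm; bystander, origin at the centre of its underside

How it is judged:
On the way:
1. the rocking brayer has been rolled on the slab through a full turn, upright and in contact with the glass ((value of joint brayer_a_roller above 5.9 rad or value of joint brayer_a_roller below -5.9 rad) and contact force between brayer_a and slab above 0.7 N and angle between brayer_a's own z axis and vertical below 0.4 rad), for 0.04 s.
At the end, for the whole second after the job is handed in: the rocking brayer hangs in the repairs stand and the true one in either slot of the rack, each with its collar on the board (within 4 mm in height, 14 mm of the seat's middle), upright within 0.12 rad, released and at rest (horizontal distance between brayer_a_collar and repairs_slot below 0.014 m and z of brayer_a_collar in the frame of repairs_slot between -0.004 and 0.004 m and angle between brayer_a's own z axis and vertical below 0.12 rad and ((horizontal distance between brayer_b_collar and rack_slot0 below 0.014 m and z of brayer_b_collar in the frame of rack_slot0 between -0.004 and 0.004 m and angle between brayer_b's own z axis and vertical below 0.12 rad) or (horizontal distance between brayer_b_collar and rack_slot1 below 0.014 m and z of brayer_b_collar in the frame of rack_slot1 between -0.004 and 0.004 m and angle between brayer_b's own z axis and vertical below 0.12 rad)) and linear speed of each of brayer_a, brayer_b below 0.05 m/s); the robot touches nothing.
It fails at once if a brayer is pressed on the slab with more than 20 N (contact force between any of brayer_a, brayer_b and slab above 20 N).
It fails at once if a brayer is tipped more than 0.6 rad or dropped on its side (angle between any of brayer_a, brayer_b's own z axis and vertical above 0.6 rad).
It fails at once if a bystander is moved more than 25 mm (distance of any of red_jar, teal_jar, tape_roll, crimson_tube, blue_tube, ink_bottle, orange_marker, clip from where it was at the start of the episode above 0.025 m).
It also fails if it takes over 72 s, if anything falls off the work surface, if the arm or the gripper's body presses on something with over 40 N, if the wrist force passes 120 N, or if a joint passes its speed limit or range.

ROBOT

A 7-joint arm with a two-finger parallel gripper is mounted at the origin on a cart in front of the work surface, level with it; the furniture and walls round the work are solid. World frame = base frame: x ahead of the robot, y to its left, z up, the work surface at z = 0. Lengths are in m, angles in rad, forces in N, time in s.
With the tool pointing down it reaches from about 0.4 to 0.875 m from the base axis. Payload 6.5 kg.
Tool frame: the origin (TCP) lies on the centre line of the jaws, within the pads' length; the fingertips stand 19 mm ahead of it and the grasp point (between the pads) is the TCP (manip.tip_extent is the distance from the TCP to the fingertips, in m); y points along the fingers, z is the direction in which the jaws open and shut, and the axes are right-handed (so a half turn about y gives the same grasp; the last joint's range is limited). The gripper opens to 88 mm and grips with 3 to 60 N. Pads are 18 mm wide; open, the fingers measure 123 mm over their backs; the gripper's body (75 mm by 187 mm) begins 45 mm behind the grasp point.
Start: joints at [-1.199, 0.536, -0.004, 1.538, 0.003, 1.067, -0.071], TCP at [0.276, 0.589, 0.258] pointing down, gripper open.
Joint ranges: [-2.7, 2.7], [-0.37, 2.16], [-1.27, 1.26], [0.24, 2.4], [-1.31, 4.45], [0.19, 1.91], [-2.76, 2.76]. Speed limits (rad/s): [2.39, 2.39, 3.14, 3.14, 3.14, 3.14, 3.14].

INTERFACE

Orientations are given as a unit quaternion [x, y, z, w].
In Python, from bench import manip gives the robot as it stands.
- The arm moves only by the shell command python3 -m creep 'ROWS' [FORCE]. ROWS is text: rows parted by semicolons, each of 7 numbers parted by spaces: the opening, from 0 (shut) to 1 (fully open), then the shift along the tool's x, y, z in mm, then the turn, a rotation vector about the tool's x, y, z in rad. A call has 1 to 5 rows; each row shifts and turns the pose as measured when the row begins, along the tool's axes as they then stand; what a row does not reach is not made up. A row lasts 1/10 s, in which the tool goes at most 50 mm and 8.59 degrees, less where a joint would pass 70% of its speed; a pose out of reach is approached as far as the arm can. A call with a gripper value outside its range is refused whole. The fingers move at their own pace and stop on an object; FORCE is the grip in N (left out, the last holds). Time passes only in rows, so rows that do not move let the fingers close. It gives the time, the measured TCP pose, the force and the opening at its end, in the units of the state.
- manip.get_state(): the state, without advancing time (a new reading comes with each control period).
- manip.snapshot(name): name is "scene" or "side" or "wrist"; returns a dict with "pixels" (400x640x3 uint8, red, green, blue), "range_z" (400x640 float32, m along the optical axis (not along the pixel's ray), 0 where there is no reading), "K" (3x3 intrinsics, pixels), "position" and "orientation" of the camera in the world. Camera axes: x right, y up, looking along -z (the intrinsics and any distortion apply to the point x, -y, -z); pixel columns grow to the right and rows downward; lengths in m; the calibration is good to about 2 mm. The wrist camera is an equidistant fisheye: a pixel r from the principal point sees the ray r / f radians off the axis. A picture is of the moment at which its call begins.
- manip.hand_in(): hands the job in, once; it reports no verdict.
The state is a dict: "clock": time; "qpos": joint angles; "joint_vel": joint speeds; "joint_torque": joint torques, N m; "ee_pos": TCP position; "ee_rot": TCP orientation; "force": force on the tool from outside, world axes, zero at the start; "moment": the same for the moment, N m; "width": finger opening in m.
Only numpy, scipy, OpenCV 4.12 (cv2) and the standard library are available. Lean on these libraries where they do the work, as an engineer would, in place of code of your own. Each camera call takes 0.05 s, during which the arm holds its last target. There are 200 camera calls.

## Working session

There is one attempt and no reset: what is moved stays moved. The work goes in short steps, Python scripts to look and compute and a shell command to move; the robot and the scene stay as the last step left them, time stands still between calls to the robot, and variables do not carry over. Pictures are saved under pics/ and viewed, about 8 in all and at most 12, crops included, and the job is handed in when it is done.

```bash
ls; mkdir -p pics; cat > h.py <<'E'
import numpy as np, cv2
from scipy.spatial.transform import Rotation as R
from bench import manip
def cloud(s):
    K=s["K"];z=s["range_z"];v,u=np.mgrid[0:400,0:640]
    p=np.stack([(u-K[0,2])/K[0,0]*z,-(v-K[1,2])/K[1,1]*z,-z],-1)
    return p@R.from_quat(s["orientation"]).as_matrix().T+np.array(s["position"])
def save(s,n,crop=None,k=1):
    im=s["pixels"][...,::-1]
    if crop: a,b,c,d=crop; im=im[b:d,a:c]
    cv2.imwrite("pics/"+n,cv2.resize(im,None,fx=k,fy=k))
E
python3 - <<'E'
from h import *
st=manip.get_state();print({k:np.round(v,3) for k,v in st.items()})
print(R.from_quat(st["ee_rot"]).as_matrix().round(3))
for n in("scene","side"):
    s=manip.snapshot(n);save(s,n+"0.png");np.save(n+".npy",cloud(s));print(n,s["position"],s["orientation"],s["K"][0,0])
E
```

```text
pics
{'clock': np.float64(0.0), 'qpos': array([-1.199,  0.537, -0.004,  1.539,  0.003,  1.067, -0.071]), 'joint_vel': array([ 0.   , -0.001,  0.001,  0.001, -0.   , -0.   ,  0.   ]), 'joint_torque': array([ 0.0000e+00, -5.7099e+01,  9.9100e-01, -2.5160e+01, -5.6000e-02,
        1.8000e-02,  0.0000e+00]), 'ee_pos': array([0.275, 0.588, 0.257]), 'ee_rot': array([ 0.691, -0.154,  0.153, -0.69 ]), 'force': array([-0.066,  0.923,  0.296]), 'moment': array([0.024, 0.006, 0.023]), 'width': np.float64(0.088)}
[[ 0.906 -0.001  0.424]
 [-0.424 -0.002  0.906]
 [ 0.    -1.    -0.002]]
scene [-0.05564738 -0.75158256  1.07118404] [ 0.35516064 -0.12149143 -0.31459695  0.87185407] 489.94795267736566
side [ 0.30695674 -1.23501278  1.2130231 ] [ 0.40343559 -0.03879464 -0.09563979  0.9091687 ] 476.1280157257411
```

View pics/scene0.png

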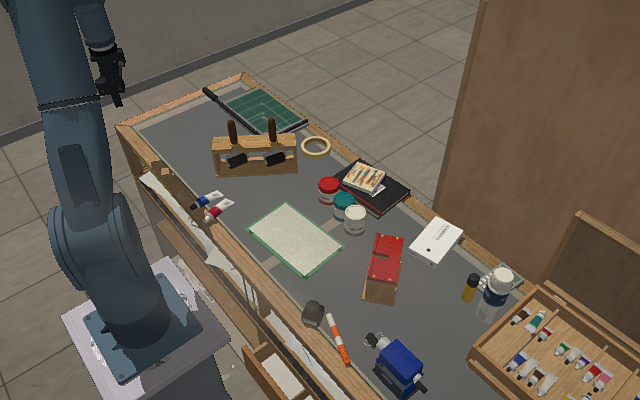

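View pics/side0.png

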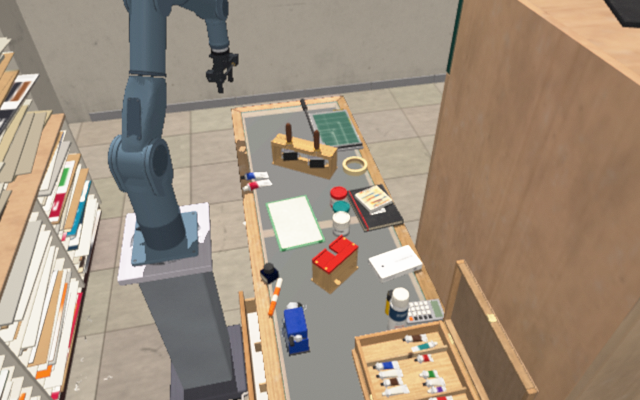

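The scene view shows the rack around (255,150) with handles at (232,130) and (272,130). The slab is at (295,240) and the repairs stand at (385,262), its slot opening to the left at (373,257). The jars are at (329,188), (343,205) and (355,218), and the side view agrees. Next I fit the stands, slab and handles in the clouds.

```bash
python3 - <<'E'
from h import *
def rect(m,P,nm):
    q=P[m][:,:2].astype(np.float32)*1000
    r=cv2.minAreaRect(q);print(nm,m.sum(),np.round(r[0],1),np.round(r[1],1),round(r[2],1),"zmed",np.median(P[m][:,2]).round(4))
for n in("scene","side"):
    P=np.load(n+".npy");im=cv2.imread(f"pics/{n}0.png").astype(int);b,g,r=im[...,0],im[...,1],im[...,2]
    z=P[...,2]
    def big(m):
        k,l,s,c=cv2.connectedComponentsWithStats(m.astype(np.uint8));i=1+np.argmax(s[1:,4]);return l==i
    box=np.zeros_like(z,bool)
    if n=="scene": rk=(205,115,302,180);rp=(355,225,410,310);sl=(240,195,350,285)
    else: rk=(265,120,345,185);rp=(305,230,365,295);sl=(260,190,330,255)
    def inb(bx): m=np.zeros_like(z,bool);m[bx[1]:bx[3],bx[0]:bx[2]]=1;return m
    rect(big(inb(rk)&(abs(z-.106)<.006)),P,n+" rack top")
    rect(big(inb(rp)&(abs(z-.106)<.006)),P,n+" rep top")
    rect(big(inb(sl)&(abs(z-.015)<.006)),P,n+" slab")
    m=inb((rk[0],rk[1]-5,rk[2],rk[3]))&(z>.14)&(z<.25)&(P[...,0]>.3)
    k,l,s,c=cv2.connectedComponentsWithStats(m.astype(np.uint8))
    for i in range(1,k):
        if s[i,4]>20: q=P[l==i];print("handle",s[i,4],np.mean(q,0).round(4),np.median(q[:,:2],0).round(4),"top",q[:,2].max().round(3),"x",np.percentile(q[:,0],[2,98]).round(3),"y",np.percentile(q[:,1],[2,98]).round(3))
    # objects around
    m=(z>.02)&(z<.3)&(P[...,0]>.3)&(P[...,0]<.95)&(abs(P[...,1])<.75)
    k,l,s,c=cv2.connectedComponentsWithStats(m.astype(np.uint8))
    for i in range(1,k):
        if s[i,4]>60: q=P[l==i];print("obj px",c[i].round(0),q.min(0).round(2),q.max(0).round(2))
E
```

```text
scene rack top 1059 [545.2 296.6] [ 80.7 259.6] 54.5 zmed 0.1065
scene rep top 1247 [ 539.9 -283.3] [144.6  70.1] 36.1 zmed 0.1063
scene slab 3942 [448.8 -26.2] [163.7 255.9] 5.3 zmed 0.0163
handle 129 [0.5859 0.2496 0.1714] [0.5849 0.2484] top 0.201 x [0.578 0.597] y [0.243 0.262]
handle 136 [0.4894 0.3197 0.171 ] [0.4886 0.3187] top 0.2 x [0.48  0.503] y [0.312 0.33 ]
obj px [252. 140.] [0.42 0.19 0.02] [0.81 0.73 0.2 ]
obj px [540. 271.] [ 0.52 -0.75  0.02] [ 0.86 -0.18  0.3 ]
obj px [315. 146.] [0.69 0.19 0.02] [0.79 0.29 0.03]
obj px [354. 194.] [ 0.57 -0.14  0.02] [0.83 0.1  0.09]
obj px [201. 200.] [0.3  0.24 0.02] [0.35 0.27 0.03]
obj px [214. 211.] [0.3  0.18 0.02] [0.36 0.21 0.04]
obj px [436. 240.] [ 0.66 -0.35  0.02] [ 0.82 -0.23  0.03]
obj px [383. 268.] [ 0.46 -0.35  0.02] [ 0.62 -0.22  0.12]
obj px [495. 293.] [ 0.64 -0.54  0.02] [ 0.69 -0.49  0.18]
obj px [471. 285.] [ 0.65 -0.47  0.02] [ 0.68 -0.45  0.1 ]
obj px [312. 312.] [ 0.3  -0.28  0.02] [ 0.36 -0.23  0.06]
obj px [399. 367.] [ 0.34 -0.57  0.02] [ 0.41 -0.43  0.12]
side rack top 407 [512.3 316.3] [ 77.6 184.9] 54.0 zmed 0.1052
side rep top 756 [ 539.7 -284.5] [145.3  75.5] 34.5 zmed 0.1049
side slab 2169 [448.3 -28.5] [160.1 259.6] 5.0 zmed 0.0148
handle 78 [0.4908 0.3172 0.1704] [0.491  0.3167] top 0.198 x [0.481 0.502] y [0.308 0.328]
handle 79 [0.5886 0.2477 0.1702] [0.5896 0.2473] top 0.199 x [0.578 0.6  ] y [0.238 0.26 ]
obj px [307. 147.] [0.42 0.19 0.02] [0.81 0.73 0.2 ]
obj px [355. 165.] [0.69 0.18 0.02] [0.79 0.29 0.03]
obj px [436. 319.] [ 0.52 -0.75  0.02] [ 0.86 -0.18  0.3 ]
obj px [372. 201.] [ 0.68 -0.12  0.02] [0.82 0.09 0.05]
obj px [336. 244.] [ 0.46 -0.36  0.02] [0.67 0.08 0.12]
obj px [395. 262.] [ 0.66 -0.35  0.02] [ 0.82 -0.23  0.03]
obj px [269. 272.] [ 0.3  -0.28  0.02] [ 0.36 -0.24  0.06]
obj px [295. 328.] [ 0.34 -0.57  0.02] [ 0.41 -0.43  0.12]
```

```bash
cat >> h.py <<'E'
def plan(x,y,z,yaw=None):
    "shift in tool mm (current axes) and turn about tool y to put tool z at yaw deg"
    s=manip.get_state();M=R.from_quat(s["ee_rot"]).as_matrix();p=np.array(s["ee_pos"])
    cy=np.degrees(np.arctan2(M[1,2],M[0,2]))
    print("t",round(float(s["clock"]),2),"pos",(p*1e3).round(1),"yaw",cy.round(1),"down err",M[:,1].round(3),"F",np.round(s["force"],1),"w",round(float(s["width"])*1e3,1))
    print("shift",(M.T@(np.array([x,y,z])-p)*1e3).round(1),"turn",None if yaw is None else np.radians(cy-yaw).round(3))
E
python3 -m creep '1 50 0 -20 0 0.09 0;1 50 0 -20 0 0.09 0;1 50 0 -20 0 0 0;1 40 0 -20 0 0 0;1 40 0 -20 0 0 0'
python3 - <<'E'
from h import *
plan(.4925,.327,.257,54.5)
im=cv2.imread("pics/scene0.png")
a=cv2.resize(im[115:180,205:305],None,fx=5,fy=5);b=cv2.resize(im[225:305,355:410],None,fx=4.0625,fy=4.0625)
cv2.imwrite("pics/crop1.png",np.hstack([a,b]))
E
```

```text
clock: 0.6
ee_pos: [0.4089, 0.3885, 0.2537]
ee_rot: [0.675, -0.215, 0.211, -0.674]
force: [1.1, 0.4, 0.3]
width: 0.0881
t 0.6 pos [408.9 388.5 253.7] yaw 55.0 down err [-0.006 -0.    -1.   ] F [1.1 0.4 0.3] w 88.1
shift [103.7  -3.7  -2.4] turn 0.009
```

View pics/crop1.png

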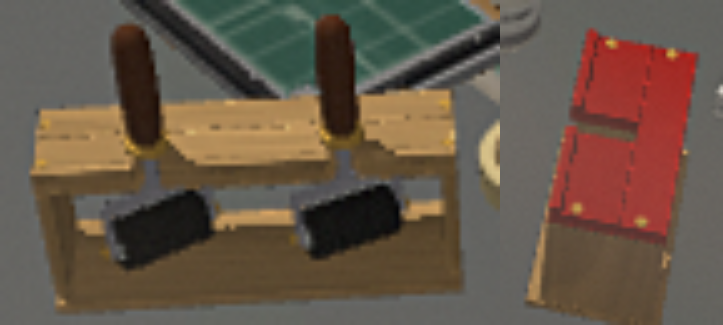

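The crop confirms the geometry: rollers hang at the rack's front (160,225) and (350,215), and the repairs slot (605,125) opens to the left, toward the slab. I move over the left-hand handle and take a wrist look.

```bash
python3 -m creep '1 50 0 -1 0 0 0;1 50 0 -1 0 0 0;1 0 0 0 0 0 0'
python3 - <<'E'
from h import *
plan(.4925,.327,.160,54.5)
s=manip.snapshot("wrist");save(s,"w1.png");print(s["position"],s["K"])
z=s["range_z"];K=s["K"];v,u=np.mgrid[0:400,0:640]
a=(u-K[0,2])/K[0,0];b=(v-K[1,2])/K[1,1];th=np.hypot(a,b);t=np.tan(np.minimum(th,1.4))/np.maximum(th,1e-6)
P=np.stack([a*t*z,-b*t*z,-z],-1)@R.from_quat(s["orientation"]).as_matrix().T+s["position"]
for lo,hi in((.14,.17),(.17,.19),(.19,.205)):
    for c in((.4925,.327),(.5905,.257)):
        m=(z>0)&(P[...,2]>lo)&(P[...,2]<hi)&(np.hypot(P[...,0]-c[0],P[...,1]-c[1])<.035)
        if m.sum()>5:
            q=P[m][:,:2]*1000;print(lo,c,m.sum(),q.mean(0).round(1),cv2.minEnclosingCircle(q.astype(np.float32)))
E
```

```text
clock: 0.9
ee_pos: [0.4933, 0.32, 0.2529]
ee_rot: [0.676, -0.217, 0.215, -0.671]
force: [0.5, -0.9, -0.8]
width: 0.0878
t 0.9 pos [493.3 320.  252.9] yaw 54.5 down err [-0.005 -0.005 -1.   ] F [ 0.5 -0.9 -0.8] w 87.8
shift [-4.6 92.8  5.9] turn -0.0
[0.43979457 0.35847307 0.3788572 ] [[309.70691629   0.         322.70186206]
 [  0.         309.70691629 199.1490859 ]
 [  0.           0.           1.        ]]
0.14 (0.4925, 0.327) 267 [484.1 331.1] ((490.9644775390625, 327.23150634765625), 11.98248291015625)
0.14 (0.5905, 0.257) 522 [582.5 261.3] ((589.4505615234375, 256.3414001464844), 12.448708534240723)
0.17 (0.4925, 0.327) 493 [487.1 329.6] ((491.7347412109375, 326.7621765136719), 11.755252838134766)
0.17 (0.5905, 0.257) 214 [582.  261.6] ((586.801513671875, 257.9500732421875), 11.609543800354004)
0.19 (0.4925, 0.327) 550 [491.6 326.5] ((492.0034484863281, 326.1458435058594), 9.226106643676758)
```

```bash
python3 -m creep '1 -5.5 20 4.7 0 0 0;1 0 40 0 0 0 0;1 0 33 0 0 0 0;1 0 2 0 0 0 0'
python3 -c "
from h import *
plan(.4915,.327,.158,54.5)"
```

```text
clock: 1.35
ee_pos: [0.4849, 0.3347, 0.1556]
ee_rot: [0.675, -0.216, 0.21, -0.674]
force: [0.8, -0.3, -0.3]
width: 0.0883
t 1.35 pos [484.9 334.7 155.6] yaw 54.9 down err [-0.008  0.001 -1.   ] F [ 0.8 -0.3 -0.3] w 88.3
shift [ 9.8 -2.4 -2.5] turn 0.007
```

```bash
python3 -m creep '1 8 -1 -2 0 0 0;1 0 0 0 0 0 0'; python3 -c "
from h import *
plan(.4915,.327,.158,54.5)"
```

```text
clock: 1.55
ee_pos: [0.4896, 0.3297, 0.1577]
ee_rot: [0.675, -0.215, 0.209, -0.674]
force: [-0.4, -0.4, -0.3]
width: 0.0881
t 1.55 pos [489.6 329.7 157.7] yaw 55.1 down err [-0.009  0.001 -1.   ] F [-0.4 -0.4 -0.3] w 88.1
shift [ 3.1 -0.3 -1.1] turn 0.01
```

```bash
python3 -m creep '1 2.5 0 -1 0 0 0;0.2 0 0 0 0 0 0;0.2 0 0 0 0 0 0;0.2 0 0 0 0 0 0;0.2 0 0 0 0 0 0' 15; python3 -m creep '0.2 0 0 0 0 0 0;0.2 0 0 0 0 0 0'; python3 -c "
from h import *
plan(.4915,.327,.158,54.5)"
```

```text
clock: 2.05
ee_pos: [0.4935, 0.329, 0.1627]
ee_rot: [-0.673, 0.214, -0.211, 0.676]
force: [0.5, 0.9, -0.4]
width: 0.0584
clock: 2.25
ee_pos: [0.4935, 0.3291, 0.1629]
ee_rot: [-0.672, 0.214, -0.211, 0.676]
force: [-0.3, -0.4, 0.4]
width: 0.0423
t 2.25 pos [493.5 329.1 162.9] yaw 55.0 down err [-0.003  0.007 -1.   ] F [-0.3 -0.4  0.4] w 42.3
shift [-0.4  4.9 -2.9] turn 0.009
```

```bash
python3 -m creep '0.2 0 5 0 0 0 0;0.2 0 0 0 0 0 0;0.2 0 0 0 0 0 0;0.2 0 0 0 0 0 0'; python3 -m creep '0.2 0 0 0 0 0 0';python3 -c "
from h import *
plan(.4915,.327,.158,54.5)"
```

```text
clock: 2.65
ee_pos: [0.4932, 0.329, 0.1573]
ee_rot: [-0.673, 0.214, -0.211, 0.676]
force: [-0.4, -0.1, 1.0]
width: 0.0233
clock: 2.75
ee_pos: [0.4932, 0.329, 0.1573]
ee_rot: [-0.673, 0.214, -0.211, 0.676]
force: [-0.3, 0.1, 0.8]
width: 0.0234
t 2.75 pos [493.2 329.  157.3] yaw 55.0 down err [-0.003  0.006 -1.   ] F [-0.3  0.1  0.8] w 23.4
shift [-0.3 -0.7 -2.7] turn 0.009
```

```bash
python3 -m creep '0.2 0 -7 0 0 0 0;0.2 0 -6 0 0 0 0;0.2 0 0 0 0 0 0';python3 -c "
from h import *
plan(.445,.26,.170,54.5)"
```

```text
clock: 3.05
ee_pos: [0.4928, 0.3287, 0.1707]
ee_rot: [-0.673, 0.214, -0.21, 0.676]
force: [1.2, 0.3, -1.9]
width: 0.0238
t 3.05 pos [492.8 328.7 170.7] yaw 55.0 down err [-0.004  0.005 -1.   ] F [ 1.2  0.3 -1.9] w 23.8
shift [  0.1   0.5 -83.7] turn 0.009
```

```bash
python3 -m creep '0.2 0 0 -40 0 0 0;0.2 0 0 -45 0 0 0;0.2 0 -20 0 0 0 0;0.2 0 -10 0 0 0 0;0.2 0 0 0 0 0 0';python3 -c "
from h import *
plan(.442,.055,.19,95)
s=manip.snapshot('scene');save(s,'s2.png',(160,90,400,290),3)"
```

```text
clock: 3.55
ee_pos: [0.4407, 0.2557, 0.2001]
ee_rot: [-0.674, 0.215, -0.209, 0.675]
force: [-0.7, 0.0, -2.0]
width: 0.0236
t 3.55 pos [440.7 255.7 200.1] yaw 55.1 down err [-0.007  0.004 -1.   ] F [-0.7  0.  -2. ] w 23.6
shift [ 116.     9.2 -163.9] turn -0.697
```

View pics/s2.png

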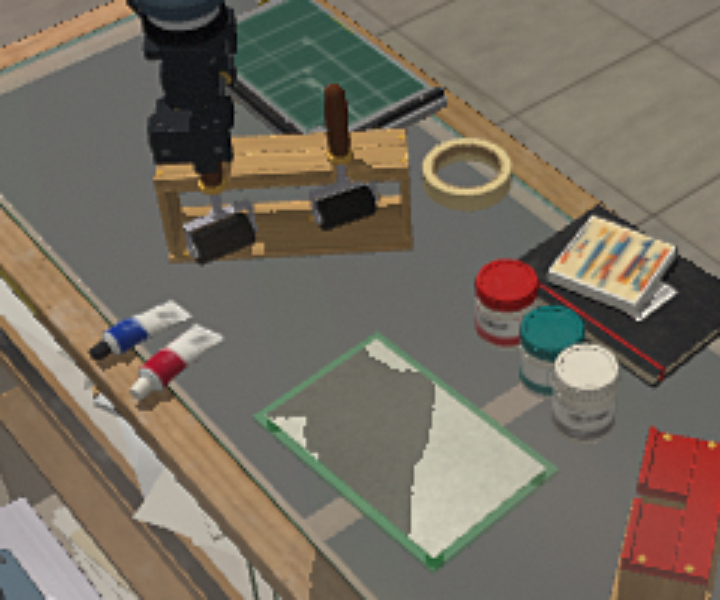

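The view shows the brayer upright in the gripper clear of the rack (roller at about (220,235) in the crop), with the slab clear. I carry it over the slab, turning to the slab's long axis.

```bash
python3 -m creep '0.2 23 0 -33 0 -0.14 0;0.2 18 0 -36 0 -0.14 0;0.2 13 0 -38 0 -0.14 0;0.2 8 0 -39 0 -0.14 0;0.2 2 0 -40 0 -0.14 0'; python3 -m creep '0.2 0 0 0 0 0 0'; python3 -c "
from h import *
plan(.442,.055,.160,95)"
```

```text
clock: 4.1
ee_pos: [0.4472, 0.0637, 0.1969]
ee_rot: [-0.702, -0.043, 0.043, 0.709]
force: [0.8, -0.4, -1.6]
width: 0.0237
clock: 4.2
ee_pos: [0.4478, 0.0585, 0.1963]
ee_rot: [-0.703, -0.041, 0.042, 0.709]
force: [0.3, 0.1, -1.5]
width: 0.0235
t 4.2 pos [447.8  58.5 196.3] yaw 96.8 down err [-0.002  0.008 -1.   ] F [ 0.3  0.1 -1.5] w 23.5
shift [-6.1 36.3 -3.1] turn 0.031
```

```bash
python3 -m creep '0.2 -5 25 -3 0 0.03 0;0.2 0 11 0 0 0 0;0.2 0 0 0 0 0 0' 7; python3 -m creep '0.2 0 1.5 0 0 0 0;0.2 0 0 0 0 0 0';  python3 -c "
from h import *
plan(.442,.055,.154,95)"
```

```text
clock: 4.5
ee_pos: [0.4459, 0.0562, 0.1591]
ee_rot: [-0.703, -0.031, 0.029, 0.71]
force: [0.2, 0.3, -2.6]
width: 0.0236
clock: 4.7
ee_pos: [0.4469, 0.0582, 0.1578]
ee_rot: [-0.703, -0.032, 0.03, 0.71]
force: [-0.9, 0.3, -2.9]
width: 0.0237
t 4.7 pos [446.9  58.2 157.8] yaw 95.0 down err [ 0.001  0.01  -1.   ] F [-0.9  0.3 -2.9] w 23.7
shift [-5.1  3.7 -2.8] turn 0.001
```

```bash
for i in 1 2; do python3 -m creep '0.2 0 1 0 0 0 0;0.2 0 0 0 0 0 0'|grep -E 'pos|force'; done
```

```text
ee_pos: [0.4478, 0.0594, 0.1576]
force: [-0.2, 1.1, -2.4]
ee_pos: [0.4482, 0.0597, 0.1571]
force: [-0.3, 0.3, -1.9]
```

```bash
python3 -m creep '0.2 0 0.8 0 0 0 0;0.2 0 0 0 0 0 0'|grep -E 'pos|force'; python3 -m creep '0.2 0 0.7 0 0 0 0;0.2 0 0 0 0 0 0'|grep -E 'pos|force'
```

```text
ee_pos: [0.4484, 0.0597, 0.1564]
force: [0.4, -0.5, -1.7]
ee_pos: [0.4483, 0.0597, 0.1557]
force: [0.1, 0.8, -1.4]
```

```bash
for i in 1; do python3 -m creep '0.2 0 0.7 0 0 0 0;0.2 0 0 0 0 0 0'|grep -E 'pos|force'; done;  python3 -m creep '0.2 0 0.5 0 0 0 0;0.2 0 0 0 0 0 0'|grep -E 'pos|force'
```

```text
ee_pos: [0.4483, 0.0596, 0.1549]
force: [-0.6, -0.3, -1.4]
ee_pos: [0.4487, 0.0596, 0.1546]
force: [-0.2, -0.4, 0.2]
```

```bash
python3 -m creep '0.2 0 0.6 0 0 0 0;0.2 0 0 0 0 0 0'|grep -E 'pos|force'; python3 -m creep '0.2 0 0.5 0 0 0 0;0.2 0 0 0 0 0 0'|grep -E 'pos|force'
```

```text
ee_pos: [0.4493, 0.0597, 0.1545]
force: [-0.5, -0.9, -0.8]
ee_pos: [0.4498, 0.0596, 0.1543]
force: [-0.2, -0.2, 1.2]
```

```bash
python3 -m creep '0.2 0 0.4 -4 0 0 0;0.2 0 0.4 -4 0 0 0'|grep -E 'pos|force';python3 -m creep '0.2 0 0.4 -4 0 0 0;0.2 0 0.4 -4 0 0 0'|grep -E 'pos|force'
```

```text
ee_pos: [0.4516, 0.0522, 0.1538]
force: [0.8, 0.8, 1.8]
ee_pos: [0.4537, 0.044, 0.1534]
force: [1.3, 0.7, 2.6]
```

```bash
for i in 1 2 3; do python3 -m creep '0.2 -0.7 0.4 -4 0 0 0;0.2 -0.7 0.4 -4 0 0 0'|grep -E 'pos|force'; done; python3 -c "
from h import *
plan(.442,.055,.154,95)"
```

```text
ee_pos: [0.4548, 0.0358, 0.1533]
force: [2.5, 2.2, 6.7]
ee_pos: [0.4562, 0.028, 0.1536]
force: [1.2, 2.0, 8.4]
ee_pos: [0.4578, 0.0207, 0.1542]
force: [0.6, 3.3, 9.3]
t 7.3 pos [457.8  20.7 154.2] yaw 95.2 down err [ 0.026  0.019 -0.999] F [0.6 3.3 9.3] w 23.9
shift [-12.6   0.5  35.6] turn 0.003
```

```bash
python3 -m creep '0.2 -0.7 -0.1 -4 0 0 0;0.2 -0.7 -0.1 -4 0 0 0'|grep -E 'pos|force'; python3 -m creep '0.2 -0.7 0 -4 0 0 0;0.2 -0.7 0 -4 0 0 0'|grep -E 'pos|force';
```

```text
ee_pos: [0.4584, 0.0132, 0.1554]
force: [0.9, 2.5, 5.8]
ee_pos: [0.4586, 0.0055, 0.1562]
force: [0.7, 2.5, 5.9]
```

```bash
python3 -m creep '0.2 -0.7 0 -4 0 0 0;0.2 -0.7 0.1 -4 0 0 0'|grep -E 'pos|force'; python3 -m creep '0.2 -0.7 0.2 -4 0 0 0;0.2 -0.7 0.2 -4 0 0 0'|grep -E 'pos|force';
```

```text
ee_pos: [0.4582, -0.0025, 0.1564]
force: [-0.2, 1.8, 4.4]
ee_pos: [0.4572, -0.0112, 0.1558]
force: [0.7, 2.1, 1.9]
```

```bash
python3 -m creep '0.2 -0.7 0.3 -4 0 0 0;0.2 -0.7 0.4 -4 0 0 0'|grep -E 'pos|force'; python3 -m creep '0.2 -0.7 0.5 -4 0 0 0;0.2 -0.7 0.5 -4 0 0 0'|grep -E 'pos|rot|force';
```

```text
ee_pos: [0.4556, -0.0201, 0.1543]
force: [-0.0, 0.6, -0.3]
ee_pos: [0.4541, -0.029, 0.1524]
ee_rot: [-0.698, -0.043, 0.022, 0.714]
force: [0.7, 1.2, 0.5]
```

```bash
python3 -m creep '0.2 -0.3 0.6 -4 0 0 0;0.2 -0.3 0.6 -4 0 0 0'|grep -E 'pos|force'; python3 -m creep '0.2 -0.3 0.5 -4 0 0 0;0.2 -0.3 0.5 -4 0 0 0'|grep -E 'pos|rot|force';
```

```text
ee_pos: [0.4537, -0.0377, 0.1505]
force: [1.4, 0.6, -0.5]
ee_pos: [0.4537, -0.0464, 0.1491]
ee_rot: [-0.698, -0.042, 0.023, 0.714]
force: [1.7, 1.6, 0.2]
```

```bash
python3 -m creep '0.2 -0.3 0.5 -4 0 0 0;0.2 -0.3 0.5 -4 0 0 0'|grep -E 'pos|force'
```

```text
ee_pos: [0.4539, -0.055, 0.1478]
force: [0.2, 2.0, -0.6]
```

```bash
python3 - <<'E'
from h import *
plan(.45,-.055,.154,95)
a=manip.snapshot("side");b=manip.snapshot("scene")
f=lambda s,c:cv2.resize(s["pixels"][c[1]:c[3],c[0]:c[2],::-1],(390,400),interpolation=cv2.INTER_CUBIC)
cv2.imwrite("pics/s3.png",np.hstack([f(a,(260,170,338,250)),f(b,(250,170,328,250))]))
E
```

```text
t 9.1 pos [453.9 -55.  147.8] yaw 95.3 down err [ 0.026  0.024 -0.999] F [ 0.2  2.  -0.6] w 23.7
shift [-3.7 -6.3  0.5] turn 0.005
```

View pics/s3.png

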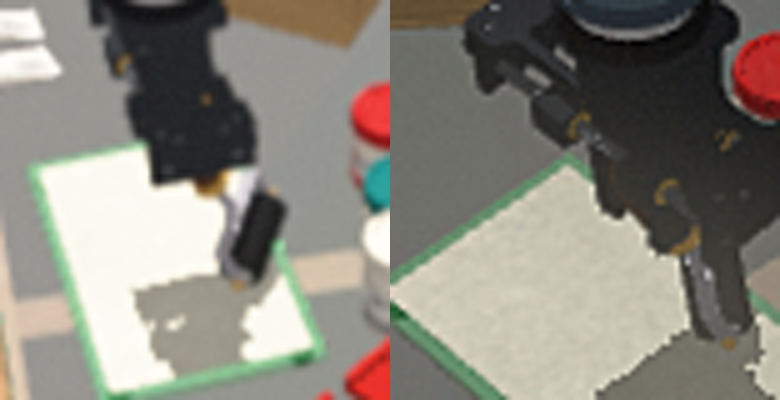

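The view suggests the brayer has twisted in the light grip. The axle runs from about (235,275) to (275,195) in the left panel, instead of across the slab, and it may be tilted as well. I'll measure it in the clouds before moving.

```bash
python3 - <<'E'
from h import *
for n in("side","scene"):
    s=manip.snapshot(n);P=cloud(s);im=s["pixels"].astype(int);z=P[...,2]
    m=(P[...,2]>.021)&(P[...,2]<.13)&(np.hypot(P[...,0]-.454,P[...,1]+.055)<.075)
    g=im.max(-1)
    q=P[m];print(n,m.sum())
    for lo in np.arange(.02,.13,.012):
        k=m&(z>=lo)&(z<lo+.012)
        if k.sum()>2: print(lo.round(3),k.sum(),(P[k].mean(0)*1e3).round(0),(P[k].min(0)*1e3).round(0),(P[k].max(0)*1e3).round(0),"grey",g[k].mean().round(0))
    r=m&(g<60)&(z<.055)
    if r.sum()>10:
        c=P[r];u,S,V=np.linalg.svd(c-c.mean(0));print("roller",r.sum(),c.mean(0).round(3),V.round(2),(S/np.sqrt(r.sum())*1e3).round(1))
E
```

```text
side 270
0.02 26 [461. -63.  24.] [386. -98.  21.] [518. -12.  31.] grey 189.0
0.032 32 [501. -74.  38.] [479. -91.  32.] [526. -47.  44.] grey 99.0
0.044 79 [503. -61.  50.] [474. -86.  44.] [527. -28.  56.] grey 52.0
0.056 60 [501. -52.  61.] [474. -85.  56.] [527. -20.  68.] grey 84.0
0.068 34 [500. -41.  73.] [484. -71.  68.] [520. -20.  79.] grey 180.0
0.08 11 [490. -54.  85.] [482. -60.  81.] [511. -33.  92.] grey 165.0
0.092 6 [472. -62. 102.] [465. -70.  99.] [482. -56. 104.] grey 194.0
0.104 20 [477. -64. 109.] [465. -70. 106.] [486. -58. 116.] grey 159.0
roller 64 [ 0.504 -0.063  0.049] [[-0.46 -0.87 -0.17]
 [-0.88  0.43  0.2 ]
 [-0.1   0.24 -0.96]] [14.6  6.9  3.4]
scene 252
0.02 42 [461. -53.  24.] [ 381. -129.   21.] [511.  17.  32.] grey 144.0
0.032 38 [491. -69.  39.] [475. -83.  33.] [522. -34.  44.] grey 84.0
0.044 86 [500. -64.  50.] [474. -83.  44.] [525. -32.  56.] grey 70.0
0.056 39 [484. -70.  62.] [474. -83.  56.] [513. -54.  67.] grey 97.0
0.068 22 [488. -59.  71.] [484. -73.  68.] [494. -50.  79.] grey 112.0
0.08 4 [488. -54.  82.] [486. -55.  81.] [491. -52.  84.] grey 92.0
0.092 4 [471. -63. 102.] [468. -65. 101.] [475. -61. 103.] grey 113.0
0.104 16 [477. -63. 108.] [464. -68. 104.] [485. -59. 113.] grey 108.0
roller 16 [ 0.505 -0.06   0.046] [[-0.84 -0.51 -0.19]
 [-0.54  0.82  0.18]
 [-0.06 -0.25  0.97]] [15.3 12.6  2.1]
```

```bash
cat > meas.py <<'E'
from h import *
def brayer(r=.08,verb=1):
    st=manip.get_state();t=np.array(st["ee_pos"])
    Q=[]
    for n in("side","scene"):
        s=manip.snapshot(n);P=cloud(s);z=P[...,2];g=s["pixels"].astype(int).max(-1)
        h=t[2]-.021
        m=(z>max(.022,h-.16))&(z<h)&(np.hypot(P[...,0]-t[0],P[...,1]-t[1])<r)
        Q.append(P[m])
    P=np.vstack(Q);d=t[2]-P[:,2]
    low=P[(d>.08)];col=P[(d>.038)&(d<.056)]
    neck=P[(d>.058)&(d<.084)]
    print("tcp",(t*1e3).round(0),"F",np.round(st["force"],1));
    for nm,c in(("collar",col),("neck",neck),("low",low)):
        if len(c): print(nm,len(c),(np.median(c,0)*1e3).round(0),(c.min(0)*1e3).round(0),(c.max(0)*1e3).round(0))
    if len(low)>20:
        a=cv2.minAreaRect((low[:,:2]*1e3).astype(np.float32));print("low rect",np.round(a[0]),np.round(a[1]),round(a[2],1))
if __name__=="__main__": brayer()
E
python3 -m creep '0.2 0 -6 0 0 0 0;0.2 0 -8 0 0 0 0;0.2 0 0 0 0 0 0'; python3 meas.py
```

```text
clock: 9.6
ee_pos: [0.4521, -0.0555, 0.1624]
ee_rot: [-0.699, -0.041, 0.024, 0.714]
force: [0.5, 0.6, -1.7]
width: 0.0237
tcp [452. -56. 162.] F [ 0.5  0.6 -1.7]
collar 41 [472. -63. 120.] [463. -73. 107.] [488. -51. 124.]
neck 86 [488. -55.  86.] [475. -83.  79.] [516. -21. 103.]
low 409 [493. -66.  64.] [ 374. -135.   22.] [529.  15.  82.]
low rect [455. -55.] [146. 131.] 64.4
```

```bash
python3 -m creep '0.2 0 -10 0 0 0 0.145;0.2 0 -10 0 0 0 0.145;0.2 0 -10 0 0 0 0.145;0.2 0 0 0 0 0 0' 20; python3 - <<'E'
from meas import *
brayer()
a=manip.snapshot("side");b=manip.snapshot("scene")
f=lambda s,c:cv2.resize(s["pixels"][c[1]:c[3],c[0]:c[2],::-1],(390,400),interpolation=cv2.INTER_CUBIC)
cv2.imwrite("pics/s4.png",np.hstack([f(a,(260,170,338,250)),f(b,(250,170,328,250))]))
E
```

```text
clock: 10.1
ee_pos: [0.4523, -0.0556, 0.1916]
ee_rot: [-0.69, 0.117, 0.183, 0.691]
force: [0.5, 0.2, -2.4]
width: 0.0233
tcp [452. -56. 192.] F [ 0.5  0.2 -2.4]
collar 80 [449. -64. 146.] [438. -72. 136.] [468. -44. 153.]
neck 46 [451. -58. 115.] [435. -81. 108.] [459. -49. 131.]
low 483 [444. -68.  85.] [ 404. -135.   22.] [518.  -5. 112.]
low rect [469. -74.] [125.  96.] 64.4
```

View pics/s4.png

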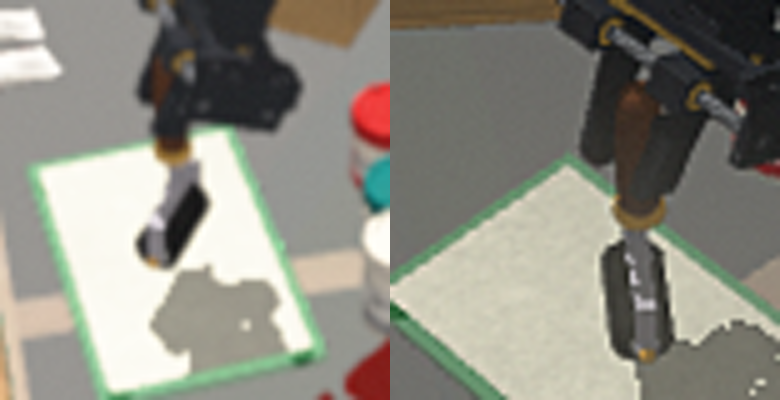

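The brayer is now upright in both views (collar (172,155) above roller (175,230) on the left), with its axle still yawed. I measure the axle yaw and tilt.

```bash
cat > m2.py <<'E'
from h import *
def upright(ztop):
    """fit axle and handle of held brayer; ztop = TCP height above axle"""
    st=manip.get_state();t=np.array(st["ee_pos"]);P=[]
    for n in("side","scene"):
        s=manip.snapshot(n);Q=cloud(s)
        m=(Q[...,2]>.024)&(np.hypot(Q[...,0]-t[0],Q[...,1]-t[1])<.06)&(Q[...,2]<t[2]-.02);P.append(Q[m])
        c=Q[m];za=t[2]-ztop
        lo=c[(c[:,2]>za-.018)&(c[:,2]<za+.034)];co=c[(c[:,2]>za+.068)&(c[:,2]<za+.079)];ne=c[(c[:,2]>za+.04)&(c[:,2]<za+.066)]
        b=np.array(s["position"])[:2]-t[:2];b/=np.linalg.norm(b)
        r=cv2.minAreaRect((lo[:,:2]*1e3).astype(np.float32))
        print(n,"fork rect",np.round(r[0]),np.round(r[1]),round(r[2],1),"collar c",((np.mean(co[:,:2],0)-b*.011)*1e3).round(1),"neck c",((np.mean(ne[:,:2],0)-b*.0035)*1e3).round(1),"fork mean",(lo.mean(0)*1e3).round(0),"zmin",lo[:,2].min().round(3))
        u,S,V=np.linalg.svd(lo-lo.mean(0));print("  main axis",V[0].round(2),"yaw",np.degrees(np.arctan2(V[0][1],V[0][0])).round(0))
    print("tcp",(t*1e3).round(1),"F",np.round(st["force"],1))
if __name__=="__main__":
    import sys; upright(float(sys.argv[1]))
E
python3 m2.py .120
```

```text
side fork rect [450. -61.] [80. 32.] 42.6 collar c [450.  -52.8] neck c [448.9 -57.1] fork mean [447. -66.  84.] zmin 0.054
  main axis [-0.61 -0.78 -0.14] yaw -128.0
scene fork rect [445. -57.] [77. 33.] 57.5 collar c [452.7 -52.9] neck c [449.5 -55.3] fork mean [439. -64.  85.] zmin 0.058
  main axis [-0.46 -0.89 -0.07] yaw -117.0
tcp [448.7 -56.8 192. ] F [-0.   0.1 -2.6]
```

```bash
cat >> h.py <<'E'
def vec(*vs):
    M=R.from_quat(manip.get_state()["ee_rot"]).as_matrix()
    for v in vs: print(v,"->",(M.T@np.array(v)).round(2))
E
python3 -c "
from h import *
plan(.402,.012,.170)
M=R.from_quat(manip.get_state()['ee_rot']).as_matrix();print(M.round(3))
vec((0,0,-1),(3,0,0),(.766*3,-.643*3,0))"
```

```text
t 10.4 pos [448.7 -56.9 192.4] yaw 95.1 down err [-0.412 -0.018 -0.911] F [-0.2 -0.  -2. ] w 23.2
shift [-27.   38.5  72.3] turn None
[[ 0.907 -0.412 -0.088]
 [ 0.089 -0.018  0.996]
 [-0.412 -0.911  0.021]]
(0, 0, -1) -> [ 0.41  0.91 -0.02]
(3, 0, 0) -> [ 2.72 -1.24 -0.27]
(2.298, -1.929, 0) -> [ 1.91 -0.91 -2.12]
```

```bash
python3 -m creep '0.2 -9 13 24 0 0 0;0.2 -9 13 24 0 0 0;0.2 -9 13 24 0 0 0;0.2 0 0 0 0 0 0'; python3 -m creep '0.2 1.6 3.6 0 0 0 0;0.2 0 0 0 0 0 0'; python3 -c "
from h import *
plan(.402,.012,.150)"
```

```text
clock: 10.8
ee_pos: [0.3986, 0.0121, 0.1697]
ee_rot: [-0.69, 0.116, 0.177, 0.692]
force: [0.0, 0.5, -2.2]
width: 0.0231
clock: 11.0
ee_pos: [0.3984, 0.0113, 0.1662]
ee_rot: [-0.691, 0.115, 0.176, 0.692]
force: [-0.5, 0.0, -2.4]
width: 0.0232
t 11.0 pos [398.4  11.3 166.2] yaw 94.8 down err [-0.403 -0.016 -0.915] F [-0.5  0.  -2.4] w 23.2
shift [ 9.9 13.3  0.1] turn None
```

```bash
for i in 1 2 3; do python3 -m creep '0.2 0.8 1.8 0 0 0 0;0.2 0 0 0 0 0 0'| grep -E 'pos|force'; done; python3 -m creep '0.2 0.5 1 0 0 0 0;0.2 0 0 0 0 0 0'| grep -E 'pos|force'
```

```text
ee_pos: [0.3992, 0.0099, 0.1643]
force: [-1.4, -0.4, -2.6]
ee_pos: [0.3998, 0.0091, 0.1622]
force: [-0.4, 0.7, -2.7]
ee_pos: [0.4001, 0.0089, 0.16]
force: [1.1, -0.2, -1.9]
ee_pos: [0.4002, 0.009, 0.1588]
force: [-0.8, 0.2, -1.3]
```

```bash
for i in 1 2; do python3 -m creep '0.2 0.5 1 0 0 0 0;0.2 0 0 0 0 0 0'| grep -E 'pos|force'; done
```

```text
ee_pos: [0.4002, 0.0091, 0.1576]
force: [-0.2, -0.9, -2.2]
ee_pos: [0.4003, 0.0091, 0.1564]
force: [-1.0, -0.3, -2.2]
```

```bash
for i in 1 2; do python3 -m creep '0.2 0.4 0.8 0 0 0 0;0.2 0 0 0 0 0 0'| grep -E 'pos|force'; done
```

```text
ee_pos: [0.4004, 0.0092, 0.1554]
force: [0.5, 0.2, -1.4]
ee_pos: [0.4004, 0.0092, 0.1544]
force: [-0.2, 0.5, -1.8]
```

```bash
for i in 1 2 3; do python3 -m creep '0.2 0.4 0.7 0 0 0 0;0.2 0 0 0 0 0 0'| grep -E 'pos|force'; done
```

```text
ee_pos: [0.4005, 0.0092, 0.1536]
force: [-0.1, 0.7, -2.1]
ee_pos: [0.4007, 0.0092, 0.1528]
force: [-0.3, -1.0, -1.5]
ee_pos: [0.4011, 0.0093, 0.1527]
force: [-0.6, -0.5, -1.0]
```

```bash
for i in 1 2; do python3 -m creep '0.2 0.4 0.7 0 0 0 0;0.2 0 0 0 0 0 0'| grep -E 'pos|force'; done
```

```text
ee_pos: [0.4015, 0.0091, 0.1526]
force: [-0.5, 0.1, -0.0]
ee_pos: [0.4019, 0.009, 0.1525]
force: [-0.8, -0.5, 1.0]
```

```bash
for i in 1 2; do python3 -m creep '0.2 2.1 -0.55 -2.1 0 0 0;0.2 2.1 -0.55 -2.1 0 0 0;0.2 2.1 -0.55 -2.1 0 0 0'| grep -E 'pos|force'; done
```

```text
ee_pos: [0.4095, 0.0036, 0.1519]
force: [0.6, 1.2, 6.4]
ee_pos: [0.4175, -0.0016, 0.152]
force: [-0.6, 1.8, 9.5]
```

```bash
python3 -m creep '0.2 1.8 -1.2 -2.1 0 0 0;0.2 1.8 -1.2 -2.1 0 0 0'| grep -E 'pos|force'
```

```text
ee_pos: [0.4225, -0.0053, 0.1528]
force: [-0.3, 1.5, 2.8]
```

```bash
python3 -m creep '0.2 1.8 -1.1 -2.1 0 0 0;0.2 1.8 -1.1 -2.1 0 0 0;0.2 1.8 -1.1 -2.1 0 0 0'| grep -E 'pos|rot|force'
```

```text
ee_pos: [0.43, -0.0106, 0.1537]
ee_rot: [-0.689, 0.115, 0.173, 0.694]
force: [0.3, 3.0, 5.1]
```

```bash
python3 -m creep '0.2 1.8 -1.1 -2.1 0 0 0;0.2 1.8 -1.1 -2.1 0 0 0;0.2 1.8 -1.1 -2.1 0 0 0'| grep -E 'pos|rot|force'; python3 m2.py .120
```

```text
ee_pos: [0.4376, -0.0159, 0.1548]
ee_rot: [-0.689, 0.115, 0.174, 0.694]
force: [-0.5, 2.4, 4.0]
side fork rect [442. -17.] [58. 69.] 2.4 collar c [439.7 -11.7] neck c [440. -15.] fork mean [440. -23.  46.] zmin 0.024
  main axis [-0.58 -0.8  -0.13] yaw -126.0
scene fork rect [439. -17.] [83. 34.] 57.7 collar c [443.  -11.9] neck c [440.6 -14. ] fork mean [433. -26.  47.] zmin 0.024
  main axis [-0.55 -0.83  0.03] yaw -123.0
tcp [437.6 -15.9 154.8] F [-0.5  2.4  4. ]
```

```bash
python3 -m creep '0.2 1.8 -1 -2.1 0 0 0;0.2 1.8 -1 -2.1 0 0 0;0.2 1.9 -0.9 -2.1 0 0 0'| grep -E 'pos|force'
```

```text
ee_pos: [0.4455, -0.0214, 0.1556]
force: [-0.4, 2.8, 6.3]
```

```bash
python3 -m creep '0.2 1.9 -0.9 -2.1 0 0 0;0.2 2 -0.8 -2.1 0 0 0;0.2 2 -0.7 -2.1 0 0 0'| grep -E 'pos|force'
```

```text
ee_pos: [0.4539, -0.027, 0.1561]
force: [0.1, 1.4, 6.0]
```

```bash
python3 -m creep '0.2 2 -0.7 -2.1 0 0 0;0.2 2 -0.6 -2.1 0 0 0;0.2 2.1 -0.5 -2.1 0 0 0'| grep -E 'pos|force'
```

```text
ee_pos: [0.4628, -0.0332, 0.156]
force: [1.4, 1.3, 5.4]
```

```bash
python3 -m creep '0.2 2.1 -0.55 -2.1 0 0 0;0.2 2.1 -0.5 -2.1 0 0 0;0.2 2.1 -0.45 -2.1 0 0 0'| grep -E 'pos|force'
```

```text
ee_pos: [0.4719, -0.0396, 0.1553]
force: [1.1, 2.0, 5.3]
```

```bash
python3 -m creep '0.2 2.1 -0.4 -2.1 0 0 0;0.2 2.1 -0.4 -2.1 0 0 0;0.2 2.1 -0.4 -2.1 0 0 0'| grep -E 'pos|force'
```

```text
ee_pos: [0.481, -0.0458, 0.1541]
force: [1.2, 1.3, 4.8]
```

```bash
python3 -m creep '0.2 2.1 -0.45 -2.1 0 0 0;0.2 2.1 -0.45 -2.1 0 0 0;0.2 2.1 -0.45 -2.1 0 0 0'| grep -E 'pos|force'
```

```text
ee_pos: [0.4895, -0.0517, 0.1529]
force: [0.6, 1.9, 5.8]
```

```bash
python3 -m creep '0.2 2 -0.6 -2.1 0 0 0;0.2 2 -0.6 -2.1 0 0 0;0.2 2 -0.7 -2.1 0 0 0'| grep -E 'pos|force'; python3 m2.py .120
```

```text
ee_pos: [0.4974, -0.057, 0.1524]
force: [0.8, 1.2, 6.2]
side fork rect [503. -61.] [80. 30.] 45.5 collar c [499.8 -53. ] neck c [501.5 -54.6] fork mean [500. -65.  47.] zmin 0.027
  main axis [-0.61 -0.78 -0.12] yaw -128.0
scene fork rect [500. -56.] [81. 33.] 57.2 collar c [502.7 -53.4] neck c [501.4 -54.8] fork mean [492. -64.  46.] zmin 0.024
  main axis [-0.46 -0.89 -0.02] yaw -117.0
tcp [497.4 -57.  152.4] F [0.8 1.2 6.2]
```

```bash
python3 -m creep '0.2 1.9 -0.8 -2.1 0 0 0;0.2 1.9 -0.8 -2.1 0 0 0;0.2 0 0 0 0 0 0'| grep -E 'pos|force'
```

```text
ee_pos: [0.5028, -0.0605, 0.1525]
force: [0.8, 1.6, 5.1]
```

```bash
python3 -m creep '0.2 -4 -9 0 0 0 0;0.2 -5 -11 0 0.057 0.128 0;0.2 0 0 0 0.057 0.128 0;0.2 0 0 0 0 0 0'; python3 -c "
from h import *
plan(.4925,-.217,.175)"
```

```text
clock: 18.0
ee_pos: [0.5001, -0.0626, 0.1739]
ee_rot: [-0.664, 0.21, 0.072, 0.715]
force: [-0.6, 0.2, -2.2]
width: 0.0235
t 18.0 pos [500.1 -62.6 173.9] yaw 78.2 down err [-0.38   0.109 -0.918] F [-0.6  0.2 -2.2] w 23.5
shift [  19.8  -15.  -152.6] turn None
```

```bash
python3 -m creep '0.2 5 -4 -38 0 0 0;0.2 5 -4 -38 0 0 0;0.2 5 -4 -38 0 0 0;0.2 5 -3 -38 0 0 0;0.2 0 0 0 0 0 0'; python3 m2.py .121; python3 -c "
from h import *
plan(.4925,-.217,.169)
vec((0,0,-1),(.578,-.816,0),(.816,.578,0))"
```

```text
clock: 18.5
ee_pos: [0.492, -0.2206, 0.1735]
ee_rot: [-0.666, 0.203, 0.082, 0.713]
force: [-0.6, -0.5, -2.5]
width: 0.0233
side fork rect [ 495. -223.] [78. 29.] 32.0 collar c [ 494.2 -217.9] neck c [ 518.4 -252.4] fork mean [ 494. -225.   70.] zmin 0.046
  main axis [-0.78 -0.62 -0.11] yaw -142.0
scene fork rect [ 491. -218.] [73. 34.] 42.6 collar c [ 497.2 -214.4] neck c [ 519.3 -254.1] fork mean [ 486. -223.   66.] zmin 0.038
  main axis [-0.75 -0.66 -0.02] yaw -139.0
tcp [ 492.  -220.6  173.5] F [-0.6 -0.5 -2.5]
t 18.6 pos [ 493.4 -214.6  173.2] yaw 79.9 down err [-0.387  0.103 -0.916] F [-0.   0.7 -1.8] w 23.4
shift [ 1.3  3.9 -2.7] turn None
(0, 0, -1) -> [ 0.4   0.92 -0.04]
(0.578, -0.816, 0) -> [ 0.64 -0.31 -0.7 ]
(0.816, 0.578, 0) -> [ 0.65 -0.26  0.71]
```

```bash
cat > m3.py <<'E'
from h import *
from scipy.optimize import least_squares
def wcloud(s):
    z=s["range_z"];K=s["K"];v,u=np.mgrid[0:400,0:640]
    a=(u-K[0,2])/K[0,0];b=(v-K[1,2])/K[1,1];th=np.hypot(a,b);t=np.tan(np.minimum(th,1.4))/np.maximum(th,1e-6)
    P=np.stack([a*t*z,-b*t*z,-z],-1)@R.from_quat(s["orientation"]).as_matrix().T+s["position"];P[z==0]=9;return P
def collar(g0,Z=None):
    "brass pixels -> circle fit of collar rim"
    P=[]
    for n in("scene","side","wrist"):
        s=manip.snapshot(n);Q=wcloud(s) if n=="wrist" else cloud(s)
        hsv=cv2.cvtColor(s["pixels"],cv2.COLOR_RGB2HSV).astype(int)
        m=(np.hypot(Q[...,0]-g0[0],Q[...,1]-g0[1])<.03)&(Q[...,2]>g0[2]-.012)&(Q[...,2]<g0[2]+.015)&(hsv[...,0]>14)&(hsv[...,0]<32)&(hsv[...,1]>110)
        q=Q[m];
        if len(q)>4:
            b=np.array(s["position"])[:2]-g0[:2];b/=np.linalg.norm(b)
            print(n,len(q),"z",np.percentile(q[:,2],[5,50,95]).round(4),"centre est",((q[:,:2].mean(0)-b*.011)*1e3).round(1)); P.append(q[:,:2])
    P=np.vstack(P)
    f=least_squares(lambda c:np.hypot(*(P-c).T)-.0135,g0[:2],loss="soft_l1",f_scale=.001)
    print("fit",(f.x*1e3).round(1));return f.x
if __name__=="__main__":
    import sys;collar(np.array([float(a) for a in sys.argv[1:4]]))
E
python3 m3.py .4955 -.2165 .124
python3 - <<'E'
from h import *
for n in("scene","side"):
    P=np.load(n+".npy");o=np.array([.5392,-.2832]);a=np.radians(-54.7)
    X=(P[...,:2]-o)@np.array([[np.cos(a),-np.sin(a)],[np.sin(a),np.cos(a)]])*1e3
    m=(abs(P[...,2]-.106)<.005)&(abs(X[...,0])<60)&(abs(X[...,1])<90)
    x,y=X[m].T
    print(n,"x",np.percentile(x,[1,99]).round(1),"y",np.percentile(y,[1,99]).round(1))
    for lo,hi in((-30,-20),(-20,-10),(-10,0),(10,20)):
        k=(x>lo)&(x<hi)&(abs(y)<30);yy=np.sort(y[k]);d=np.diff(yy);i=d.argmax();print(lo,"gap",yy[i].round(1),yy[i+1].round(1))
E
```

```text
scene 23 z [0.1232 0.1281 0.1301] centre est [ 498.9 -211.6]
side 19 z [0.1255 0.1279 0.1343] centre est [ 494.4 -210.5]
wrist 108 z [0.125  0.1262 0.1274] centre est [ 497.4 -209.2]
fit [ 498. -212.]
scene x [-32.8  35.1] y [-70.   69.1]
-30 gap -9.0 7.7
-20 gap -7.9 6.8
-10 gap -6.5 7.4
10 gap 23.6 26.7
side x [-32.1  37. ] y [-70.3  68.4]
-30 gap -10.7 4.2
-20 gap -11.3 7.2
-10 gap -9.2 7.4
10 gap 7.4 11.9
```

```bash
cat > m4.py <<'E'
from m3 import *
def neck(c,zu):
    "c approx xy, zu collar underside height"
    for n in("scene","side","wrist"):
        s=manip.snapshot(n);Q=wcloud(s) if n=="wrist" else cloud(s)
        b=np.array(s["position"])[:2]-c;b/=np.linalg.norm(b);r=np.hypot(Q[...,0]-c[0],Q[...,1]-c[1])
        for nm,lo,hi,R0 in(("neck",zu-.031,zu-.003,.015),("collar",zu-.002,zu+.010,.024)):
            k=(r<R0)&(Q[...,2]>lo)&(Q[...,2]<hi);q=Q[k]
            if len(q)>4:
                e=cv2.minEnclosingCircle((q[:,:2]*1e3).astype(np.float32))
                print(n,nm,len(q),"mean-corr",((q[:,:2].mean(0)-b*.0035)*1e3).round(1),"circle",np.round(e[0],1),round(e[1],1))
if __name__=="__main__":
    import sys;a=[float(v) for v in sys.argv[1:]];neck(np.array(a[:2]),a[2])
    st=manip.get_state();print("tcp",np.round(st["ee_pos"],4),np.round(st["force"],1))
E
python3 m4.py .4955 -.2155 .122
```

```text
scene neck 21 mean-corr [ 497.3 -210.7] circle [ 495.1 -213.2] 5.9
scene collar 38 mean-corr [ 493.9 -213.7] circle [ 493.7 -212.9] 14.1
side neck 11 mean-corr [ 497.4 -211.7] circle [ 497. -214.] 4.2
side collar 25 mean-corr [ 494.3 -216.7] circle [ 495.6 -217.3] 13.4
wrist collar 113 mean-corr [ 490.  -209.4] circle [ 491.2 -210.5] 11.9
tcp [ 0.4942 -0.2127  0.1736] [-0.8 -0.3 -2.2]
```

```bash
python3 -m creep '0.2 -2.2 4.2 -3.8 0 0 0;0.2 10 -5 -11 0 0 0;0.2 9 -4 -10 0 0 0;0.2 0 0 0 0 0 0;0.2 0 0 0 0 0 0'; python3 m4.py .5085 -.241 .1185
```

```text
clock: 19.4
ee_pos: [0.5061, -0.2387, 0.1696]
ee_rot: [-0.664, 0.199, 0.086, 0.715]
force: [0.6, 0.4, -1.8]
width: 0.0233
scene neck 20 mean-corr [ 508.8 -236.2] circle [ 505.5 -238.5] 5.4
scene collar 40 mean-corr [ 505.3 -239.6] circle [ 506.2 -239.3] 13.9
side neck 12 mean-corr [ 507.8 -238.1] circle [ 503.4 -243.9] 7.7
side collar 25 mean-corr [ 505.1 -242.5] circle [ 506.2 -243. ] 13.6
wrist collar 113 mean-corr [ 501.7 -235.4] circle [ 502.6 -236.6] 11.9
tcp [ 0.5061 -0.2385  0.1698] [-0.4 -0.1 -1.8]
```

```bash
python3 -m creep '0.2 8.3 -3.8 -7.7 0 0 0;0.2 7.7 -3.7 -8.4 0 0 0;0.2 0 0 0 0 0 0'; python3 -m creep '0.2 7 -3.4 -7.7 0 0 0;0.2 0 0 0 0 0 0'; python3 -c "
from h import *
plan(.535,-.278,.157);vec((.578,-.816,0))"
```

```text
clock: 19.85
ee_pos: [0.5205, -0.2565, 0.1699]
ee_rot: [-0.664, 0.199, 0.088, 0.716]
force: [0.4, -0.7, -3.7]
width: 0.0235
clock: 20.05
ee_pos: [0.5263, -0.2652, 0.1697]
ee_rot: [-0.663, 0.199, 0.088, 0.716]
force: [-0.5, -0.2, -2.1]
width: 0.0232
t 20.05 pos [ 526.3 -265.2  169.7] yaw 80.3 down err [-0.391  0.104 -0.915] F [-0.5 -0.2 -2.1] w 23.2
shift [ 14.8   6.9 -11.6] turn None
(0.578, -0.816, 0) -> [ 0.64 -0.31 -0.71]
```

```bash
python3 -m creep '0.2 8.5 -4.1 -9.5 0 0 0;0.2 0 0 0 0 0 0'; python3 - <<'E'
from h import *
plan(.535,-.278,.157)
a=manip.snapshot("side");b=manip.snapshot("scene")
f=lambda s,c:cv2.resize(s["pixels"][c[1]:c[3],c[0]:c[2],::-1],(390,400),interpolation=cv2.INTER_CUBIC)
cv2.imwrite("pics/s5.png",np.hstack([f(a,(296,220,374,300)),f(b,(345,225,423,305))]))
E
```

```text
clock: 20.25
ee_pos: [0.5334, -0.2751, 0.1695]
ee_rot: [-0.663, 0.2, 0.089, 0.716]
force: [-0.7, -0.7, -2.8]
width: 0.0233
t 20.25 pos [ 533.4 -275.1  169.5] yaw 80.3 down err [-0.392  0.105 -0.914] F [-0.7 -0.7 -2.8] w 23.3
shift [ 6.9 10.5 -3.1] turn None
```

View pics/s5.png

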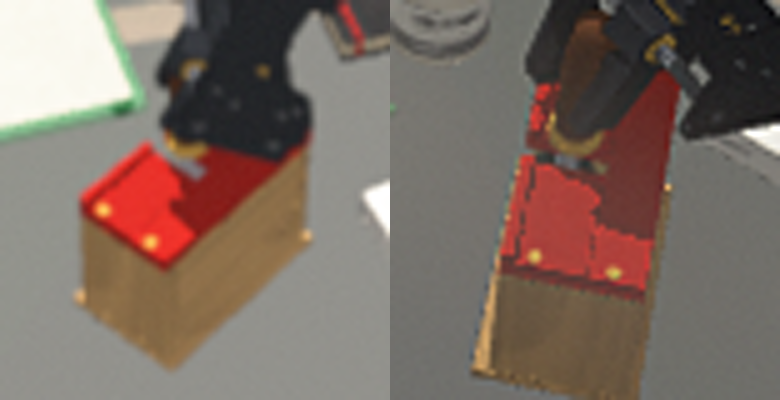

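The collar sits over the slot (about (188,140) left, (575,130) right) with the neck in it. I lower it.

```bash
python3 -m creep '0.2 2 4.6 0 0 0 0;0.2 2 4.6 0 0 0 0;0.2 0 0 0 0 0 0' | grep -E 'pos|force'; python3 -m creep '0.2 0.5 1.1 0 0 0 0;0.2 0 0 0 0 0 0'| grep -E 'pos|force';python3 -m creep '0.2 0.4 1 0 0 0 0;0.2 0 0 0 0 0 0'| grep -E 'pos|force'
```

```text
ee_pos: [0.5319, -0.2715, 0.1588]
force: [0.3, -0.8, -1.9]
ee_pos: [0.5319, -0.2712, 0.1575]
force: [-0.0, -0.9, -1.7]
ee_pos: [0.5319, -0.2713, 0.1575]
force: [-1.4, -0.0, -1.4]
```

```bash
python3 -m creep '0.2 0.4 1 0 0 0 0;0.2 0 0 0 0 0 0'| grep -E 'pos|force'
```

```text
ee_pos: [0.5319, -0.2713, 0.1574]
force: [-0.5, -0.6, -0.4]
```

```bash
python3 -m creep '0.2 2.3 -1.6 -3 0 0 0;0.2 0 0 0 0 0 0'| grep -E 'pos|force'; python3 m4.py .534 -.274 .105
```

```text
ee_pos: [0.5343, -0.2747, 0.1574]
force: [0.3, -1.7, -0.4]
scene collar 135 mean-corr [ 531.1 -276.4] circle [ 533.7 -274.3] 23.6
side neck 6 mean-corr [ 540.5 -277.2] circle [ 536.7 -282. ] 11.0
side collar 48 mean-corr [ 528.  -278.3] circle [ 531.  -278.4] 21.9
wrist collar 734 mean-corr [ 521.7 -273.8] circle [ 524.4 -273.3] 17.0
tcp [ 0.5342 -0.2745  0.1575] [-0.3 -1.5 -1.5]
```

```bash
python3 -m creep '0.6 0 0 0 0 0 0;0.6 0 0 0 0 0 0;0.6 0 0 0 0 0 0;0.6 0 0 0 0 0 0;0.6 0 0 0 0 0 0'; python3 - <<'E'
from h import *
plan(.535,-.278,.25)
P=[]
for n in("scene","side"):
    s=manip.snapshot(n);Q=cloud(s);hsv=cv2.cvtColor(s["pixels"],cv2.COLOR_RGB2HSV).astype(int)
    m=(np.hypot(Q[...,0]-.535,Q[...,1]+.278)<.02)&(Q[...,2]>.108)&(hsv[...,0]>14)&(hsv[...,0]<32)&(hsv[...,1]>100)
    q=Q[m];print(n,len(q),np.percentile(q[:,2],[5,50,95]).round(4) if len(q) else 0, np.round(cv2.minEnclosingCircle((q[:,:2]*1e3).astype(np.float32)),1) if 0 else (q.mean(0)*1e3).round(1))
E
```

```text
clock: 22.1
ee_pos: [0.5347, -0.2733, 0.1575]
ee_rot: [-0.661, 0.199, 0.091, 0.717]
force: [1.0, 0.0, 0.3]
width: 0.0528
t 22.1 pos [ 534.7 -273.3  157.5] yaw 80.5 down err [-0.394  0.108 -0.913] F [1.  0.  0.3] w 52.8
shift [-36.7 -85.1  -0.4] turn None
scene 44 [0.1096 0.1133 0.2401] [ 533.9 -276.7  154.3]
side 8 [0.1113 0.4906 0.5019] [ 529.3 -278.1  352. ]
```

```bash
python3 -m creep '0.6 -8 -18 0 0 0 0;0.6 -17 -39 0 0 0 0;0.6 -12 -28 0 0 0 0;0.6 0 0 0 0 0 0'; python3 - <<'E'
from h import *
plan(.5905,.257,.26,54.5)
for n in("scene","side"):
    s=manip.snapshot(n);P=cloud(s);c0=np.array([.5355,-.2785]);r=np.hypot(P[...,0]-c0[0],P[...,1]-c0[1]);z=P[...,2]
    b=np.array(s["position"])[:2]-c0;b/=np.linalg.norm(b)
    for lo,hi in((.122,.15),(.15,.18),(.18,.197)):
        q=P[(r<.03)&(z>lo)&(z<hi)]
        if len(q): print(n,lo,len(q),((q[:,:2].mean(0)-b*.009)*1e3).round(1),q[:,2].max().round(3))
    np.save(n+"2.npy",P);save(s,n+"6.png",(120,60,460,320) if n=="scene" else (0,0,640,400),2 if n=="scene" else 1)
E
```

```text
clock: 22.6
ee_pos: [0.5339, -0.2772, 0.252]
ee_rot: [-0.661, 0.2, 0.092, 0.717]
force: [0.8, -0.4, 0.9]
width: 0.053
t 22.6 pos [ 533.9 -277.2  252. ] yaw 80.4 down err [-0.397  0.11  -0.911] F [ 0.8 -0.4  0.9] w 53.0
shift [-23.1  28.8 536. ] turn 0.453
scene 0.122 69 [ 536.6 -273. ] 0.15
scene 0.15 85 [ 536.6 -272.3] 0.179
scene 0.18 70 [ 539.1 -270.5] 0.197
side 0.122 46 [ 536.  -273.4] 0.15
side 0.15 53 [ 536.8 -273.5] 0.18
side 0.18 33 [ 536.6 -272.3] 0.196
```

View pics/scene6.png

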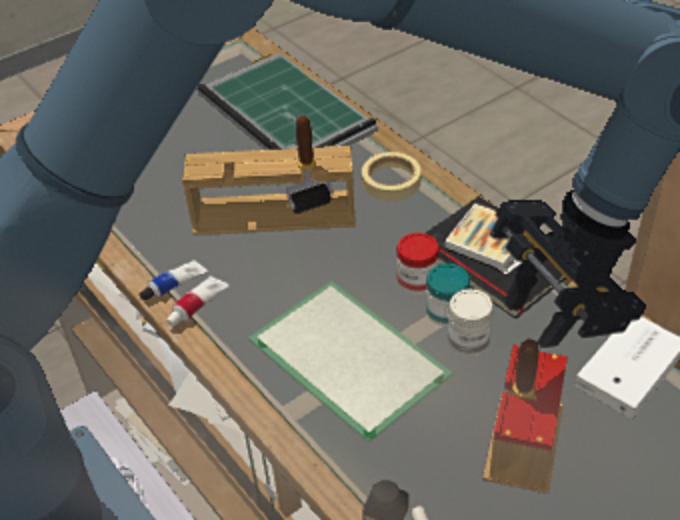

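The picture shows the rocker upright in the repairs stand (handle (528,365), collar (524,390)). The other brayer is still in the rack (handle (304,140), roller (310,197)). The bystanders are in place and the gripper is clear of everything, so I hand in.

```bash
python3 -c "
from bench import manip
print(manip.hand_in())"
```

```text
the job is handed in; nothing more can be done
None
```

The rocking brayer now hangs in the repairs stand. The other one was never touched and still hangs in its rack slot. I handed the job in at about 22.6 s on the robot's clock; it gives no verdict.

- **Finding the rocker:** I took the brayer from the rack's +y slot (`rack_slot1`) and rolled it on the slab. The hand rose and fell about 4 mm over one turn, so it is the bent one. I did not roll the other to confirm; I took it to be the true one because only one is bent.
- **First roll went wrong:** in the light 7 N grip the brayer twisted about 45° and leaned about 0.45 rad, near the 0.6 rad limit. I lifted it, set it upright by tilting the tool and gripped at 20 N.
- **Second roll:** about 123 mm in the same direction, upright, at roughly 3 to 12 N on the glass as read between moves. The first roll peaked at about 11 N the same way; the limit is 20 N.
- **Last checks:** the hung handle is upright, with its top at 196 mm as expected and its axis about 5 mm from the seat's middle (limit 14 mm). The gripper is clear, and by eye the bystanders have not moved.
- **Measurements that disagreed:** camera estimates of the collar differed by 3 to 7 mm, so I averaged them before putting the neck in the slot. It went in and seated with no unusual force.

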